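Seat the mould and hold the funnel boom out to its pouring mark

TASK

Get the casting stand ready for a pour: set the loose aluminium cup mould down on the stand's seat so that both pegs go through its flange and it sits flat, and let go of it. Then squeeze the latch button on the grip of the funnel boom, draw the boom out of its sleeve until the third long line of its scale (120 mm) is level with the mouth of the sleeve, and finish while still gripping it there, at rest, because its spring pulls it back when it is let go. Leave the pigment bottle, the sanding block and the spray bottle where they stand.

Things in the scene. Friction and masses are not known exactly. Their poses are not given: they have to be found in the camera images.
- stand: Casting stand, fixed. Origin on the table amid its 112 x 490 mm base plate (top at 16 mm); z up; the boom draws out along its -y. At y = +145 mm a 40 mm square post carries a level square sleeve along y (30 x 26 mm outside, y = +60 to +230 mm, axis 168 mm above the table; black bezel at its mouth; spring drum, 48 mm across, at its far end). Highest point: the grip head, 198 mm.
- seat (a point): Centre of the top of the mould seat: a 64 x 104 mm aluminium pad, 22 mm above the table, at y = -180 mm of the stand; axes as the stand. Two steel pegs stand on it at y = +35 and -35 mm from this point: 10 mm across, 20 mm high, tapering to 3 mm above the first 12 mm. The mould sits here, holes over the pegs, underside on the pad, either way round.
- sleeve_mouth (a point): Middle of the top edge of the bar at the sleeve's open mouth, the reading edge of the scale: y = +60 mm, 176 mm above the table; axes as the stand.
- boom (a joint): How far the boom is drawn out of the sleeve, m: 0 parked and latched (start), 0.145 end stop, 0.120 when the third long line is at the mouth. Slides level along -y of the stand. A spring pulls it in with 3 N when parked, 5 N at 0.120. With the button out, the latch stops it after 1 to 2 mm. Moving mass about 0.4 kg.
- release (a joint): Latch button on the grip, travel in m: 0 out, 0.006 fully pressed; free of the latch beyond 0.005. It is pressed along +x of the stand, 5 N to start and 10 N fully in, and springs back. It travels with the boom.
- boom_grip (a point): Grip point, in the black grip head; moves with the boom; axes as the stand; 180 mm above the table. Head: 44 mm long (y), from 156 to 198 mm above the table; far face 19 mm along +x from here. The button faces it on the -x side (27 mm long, 25 high): its face is 25 mm from here when out, 19 in. Pinching the head from above across x (44 mm, closing to 38) presses it. Below is clear air.
- third_line (a point): Middle of the third long line on top of the bar (20 mm wide, 2.2 mm thick, black): lies inside the sleeve, 120 mm behind the mouth, while parked. The bar is 20 mm wide and 16 mm high, with long lines right across it at 40, 80 and 120 mm and short ones halfway between.
- spout (a point): Lower end of the spout of the orange funnel held in a ring at the boom's end, 70 mm along -y from the grip point, 100 mm above the table. Funnel 73 mm across at its upper rim, which is 178 mm above the table. At 0.120 the spout is over the middle of the seat, 16 mm above the seated mould.
- mould: Loose open cup mould of bare aluminium, about 0.35 kg. Origin in the middle of its underside, z up. Flange 56 mm (x) by 96 mm (y), 12 mm thick, with two 13 mm holes through it at y = +35 and -35 mm; on it a round cup, 52 mm across (53 at the rim), 6 mm wall, rim 62 mm above the underside. Grip the cup across x, above the flange.
- pigment_bottle: Bystander: small red plastic bottle, 38 mm wide, 99 mm high; origin under its centre.
- sanding_block: Bystander: cork sanding block, 49 x 76 x 28 mm; origin under its centre.
- spray_bottle: Bystander: white bottle with a pink cap, 52 mm wide, 165 mm high; origin under its centre.

How it is judged (in metres and radians):
On the way, in this order (a step that is already met when the one before it is completed fails the run):
1. the mould is seated on the pegs, flat on the pad, and let go, with the boom still parked (horizontal distance between mould and seat below 0.004 m and z of mould in the frame of seat below 0.002 m and angle between the y axis of mould and the y axis of seat, either way round below 0.08 rad and angle between mould's own z axis and vertical below 0.04 rad and contact force between the fingers and mould below 0.1 N and value of joint boom below 0.01 m), for 0.2 s.
2. the latch button is pressed in (value of joint release above 0.005 m and value of joint boom below 0.03 m), for 0.1 s.
At the end, for the whole second after the job is handed in: The boom is held by the fingers at its grip head, at rest at 120 mm (within 5 mm) on the scale; the mould sits flat on the seat (underside within 2 mm of the pad, centre within 4 mm, turned less than 0.08 rad from the pegs) and is not touched (value of joint boom between 0.115 and 0.125 m and velocity of joint boom between -0.01 and 0.01 m/s and contact force between the fingers and anything else above 3 N and distance between the grasp point and boom_grip below 0.04 m and contact force between the fingers and mould below 0.1 N and horizontal distance between mould and seat below 0.004 m and z of mould in the frame of seat below 0.002 m and angle between the y axis of mould and the y axis of seat, either way round below 0.08 rad and angle between mould's own z axis and vertical below 0.04 rad); the arm keeps its last pose, push and grip.
It fails at once if the pigment bottle is moved more than 30 mm (distance of pigment_bottle from where it was at the start of the episode above 0.03 m).
It fails at once if the sanding block is moved more than 30 mm (distance of sanding_block from where it was at the start of the episode above 0.03 m).
It fails at once if the spray bottle is moved more than 30 mm (distance of spray_bottle from where it was at the start of the episode above 0.03 m).
It also fails if it takes over 58 s, if anything falls off the work surface, if the arm or the gripper's body presses on something with over 40 N, if the wrist force passes 120 N, or if a joint passes its speed limit or range.

ROBOT

A 6-joint arm with a two-finger parallel gripper is mounted at the origin on the work surface; the furniture and walls round the work are solid. World frame = base frame: x ahead of the robot, y to its left, z up, the work surface at z = 0. Lengths are in mm, angles in rad, forces in N, time in s.
With the tool pointing down it reaches from about 275 to 1000 mm from the base axis. Payload 8.4 kg.
Tool frame: the origin (TCP) lies at the very end of the fingers, on their centre line; the grasp point (between the pads) lies 19 mm behind it; z points along the fingers, y is the line along which they close (so a half turn about z gives the same grasp; the last joint's range is limited). The gripper opens to 85 mm and grips with 20 to 120 N. Pads are 22 mm wide; open, the fingers measure 114 mm over their backs; the gripper's body (76 mm by 85 mm) begins 54 mm behind the grasp point. The pads swing forward as they close: fully open they stand 13 mm farther back than shut.
Start: joints at [-1.202, 0.353, 1.633, -0, 1.155, -0.002], TCP at [226.474, -582.527, 231.281] pointing down, gripper open.
Joint ranges: [-2.63, 2.63], [-0.92, 2.1], [0.06, 2.66], [-1.3, 4.44], [0, 2.69], [-3.02, 3.02]. Speed limits (rad/s): [2.22, 2.22, 2.79, 3.14, 3.14, 3.14].

INTERFACE

Orientations are given as [roll, pitch, yaw] about the fixed x, y, z axes, in that order (R = Rz(yaw) Ry(pitch) Rx(roll)).
In Python, from rig import sensors, grab_frame, camera_params, order gives the robot as it stands. The module is installed in compiled form; this text tells all that it offers.
- The arm moves only by the tool move_arm, never from a script. Its argument "motion" is a list of rows, each a list of 7 numbers: the turn, a rotation vector about the tool's x, y, z in parts of the range, where 1.0 means pi/2 rad, then the shift along the tool's x, y, z in parts of the range, where 1.0 means 500 mm, then the finger opening in m, from 0 to 0.0854. A call has 1 to 8 rows; each row is the pose to reach, as a shift and turn from the pose commanded when the call began, along the tool's axes at that moment; what a row does not reach only later rows make up. A row lasts 1/8 s, in which the tool goes at most 62.5 mm and 10.7 degrees, less where a joint would pass 70% of its speed; a pose out of reach is approached as far as the arm can. A shift or turn number past 1, either way, is cut back to 1. A call with a gripper value outside its range is refused whole. The fingers move at their own pace and stop on an object; "grip_force" is the grip in N (left out, the last holds). Time passes only in rows, so rows that repeat a pose let the fingers close. It gives the time, the measured TCP pose, the force, the opening and the grip force at its end, in the units of the state.
- sensors.sense(): the state, without advancing time (a new reading comes with each control period).
- grab_frame(name): name is "scene" or "top"; returns (picture, depth): 384x512x3 uint8, red, green, blue; 384x512 float32, mm along the optical axis (not along the pixel's ray), 0 where there is no reading.
- camera_params(name): a dict with "camera_matrix" (3x3 intrinsics, pixels), "k1" (the pictures are not rectified: a ray, as slopes to the right and down, at radius r is drawn at 1 + k1 r^2 times it, then the intrinsics apply), "world_from_camera" (4x4, takes a point from camera to world coordinates). Camera axes: x right, y down, z forward; pixel columns grow to the right and rows downward; lengths in mm; the calibration is good to about 2 mm. A picture is of the moment at which its call begins. camera_params takes no time and is no camera call.
- order.sign_off(): hands the job in; it is judged then, once.
The state is a dict: "clock": time; "qpos": joint angles; "qvel": joint speeds; "joint_efforts": joint torques, N m; "eef_pos": TCP position; "tcp_rot": TCP orientation; "contact_force": force on the tool from outside, world axes, zero at the start; "wrist_torque": the same for the moment, N m; "opening": opening from 0.0 (shut) to 1.0 (fully open); "grasp_force": force on a finger pad.
Only numpy, scipy, OpenCV 4.12 (cv2) and the standard library are available. Lean on these libraries where they do the work, as an engineer would, in place of code of your own. Each camera call takes 0.05 s, during which the arm holds its last target. There are 200 camera calls.

## Working session

There is one attempt and no reset: what is moved stays moved. The work goes in short steps, Python scripts to look and compute and a tool call to move; the robot and the scene stay as the last step left them, time stands still between calls to the robot, and variables do not carry over. Pictures are saved under pics/ and viewed, at most 10 in all, crops included, and the job is handed in when it is done.

Besides the shell and the picture viewer there is one more tool, called by a JSON object that holds its "api" and its "payload", one argument or row to a line. move_arm: Moves the arm, as the interface text tells. Its arguments: {"type":"object","properties":{"motion":{"type":"array","items":{"type":"array","items":{"type":"number"}}},"grip_force":{"type":"number"}},"required":["motion"]}

```bash
mkdir -p pics; cat > h.py <<'E'
import numpy as np, cv2
from rig import sensors, grab_frame, camera_params, order
def ray(name,u,v):
    p=camera_params(name);K=np.array(p["camera_matrix"]);T=np.array(p["world_from_camera"])
    d=cv2.undistortPoints(np.array([[[u,v]]],float),K,np.array([p["k1"],0,0,0,0.]))[0,0]
    return T[:3,3],T[:3,:3]@np.array([d[0],d[1],1.])
def at_z(name,u,v,z):
    o,d=ray(name,u,v);return o+d*(z-o[2])/d[2]
def at_d(name,u,v,D):
    o,d=ray(name,u,v);return o+d*D[int(round(v)),int(round(u))]
def snap(tag):
    r={}
    for n in("scene","top"):
        a,d=grab_frame(n);cv2.imwrite(f"pics/{tag}_{n}.png",a[...,::-1]);np.save(f"{tag}_{n}.npy",d);r[n]=(a,d)
    return r
E
python3 - <<'E'
from h import *
r=snap("a")
for n in r:
    p=camera_params(n);print(n,p["k1"],np.round(p["camera_matrix"],1).tolist(),np.round(p["world_from_camera"],3).tolist())
print(sensors.sense())
a=np.vstack([cv2.imread(f"pics/a_{n}.png") for n in r])
E
```

```text
scene -0.024885816770102678 [[393.0, 0.0, 258.1], [0.0, 393.0, 191.6], [0.0, 0.0, 1.0]] [[-0.773, -0.438, 0.458, -147.932], [-0.634, 0.539, -0.554, 667.777], [-0.004, -0.719, -0.695, 969.761], [0.0, 0.0, 0.0, 1.0]]
top -0.15511642399141093 [[449.1, 0.0, 259.2], [0.0, 449.1, 194.2], [0.0, 0.0, 1.0]] [[0.003, -0.995, 0.097, 253.821], [-1.0, -0.004, -0.005, 3.037], [0.005, -0.097, -0.995, 1745.958], [0.0, 0.0, 0.0, 1.0]]
{'clock': 0.1, 'qpos': array([-1.20240486e+00,  3.53550160e-01,  1.63405880e+00, -5.22234955e-06,
        1.15516382e+00, -2.39041917e-03]), 'qvel': array([-0.00010321, -0.00077839, -0.00130455, -0.00072201, -0.00019468,
       -0.00100782]), 'joint_efforts': array([ 1.93699845e-03, -6.06350470e+01, -3.42815566e+01,  7.31602086e-05,
        3.91365160e-03,  5.13002504e-06]), 'eef_pos': array([ 226.32063539, -582.14115036,  230.65509643]), 'tcp_rot': array([-3.14041252e+00,  1.95422069e-06,  3.70783997e-01]), 'contact_force': array([-0.27757991,  0.12696118,  0.26212124]), 'wrist_torque': array([ 0.02281335, -0.00051996, -0.01582728]), 'grasp_force': 0.0, 'opening': 0.9999131295692268}
```

View pics/a_scene.png

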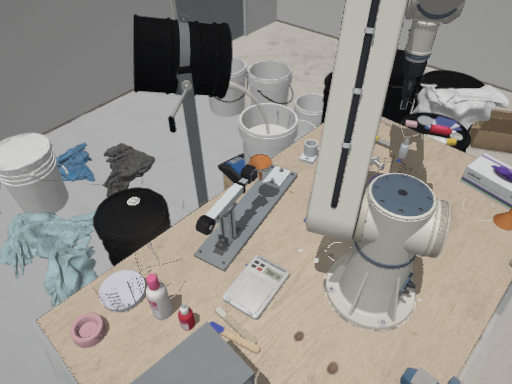

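View pics/a_top.png

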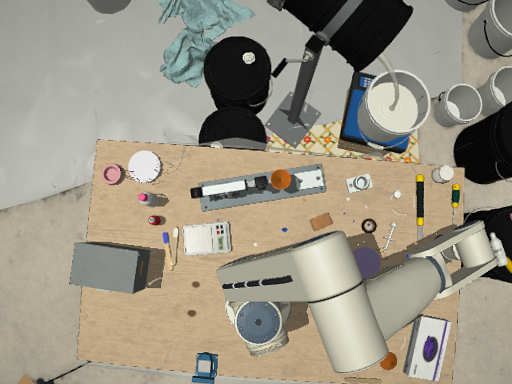

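The top view shows the stand at about (190–327, 165–210), with the orange funnel at (281,179) and the mould at (360,183). The sanding block is at (320,222), and both bottles are at about (145–155, 200–220). Next I'll enlarge the crops.

```bash
python3 - <<'E'
import cv2
a=cv2.imread("pics/a_top.png")[155:225,180:380];a=cv2.resize(a,None,fx=4,fy=4,interpolation=cv2.INTER_CUBIC);cv2.imwrite("pics/c1.png",a)
a=cv2.imread("pics/a_scene.png")[130:270,190:330];a=cv2.resize(a,None,fx=4.2,fy=4.2,interpolation=cv2.INTER_CUBIC);cv2.imwrite("pics/c2.png",a)
E
```

```text
(no output)
```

View pics/c1.png

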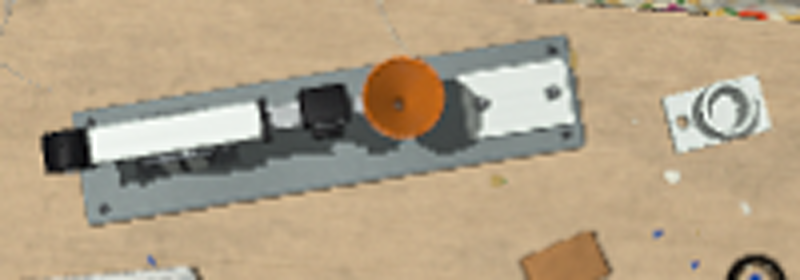

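View pics/c2.png

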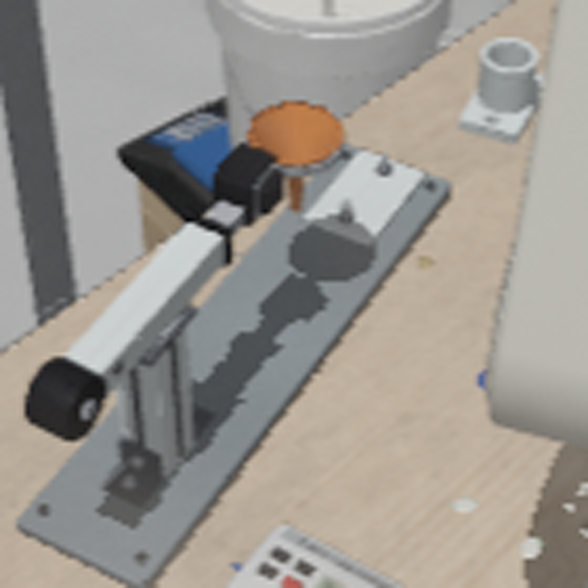

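The crops show the seat pegs at (484,103) and (553,92) in the top crop and (347,203) and (385,160) in the scene crop. The mould flange corners are at about (663,98), (757,75), (771,129) and (678,152). I'll fit both poses to these points and check them against depth.

```bash
cat > fit.py <<'E'
from h import *
from scipy.optimize import least_squares
def proj(n,P):
    p=camera_params(n);T=np.linalg.inv(np.array(p["world_from_camera"]));q=T[:3,:3]@P+T[:3,3]
    s=q[:2]/q[2];s=s*(1+p["k1"]*(s@s));K=np.array(p["camera_matrix"]);return K[:2,:2]@s+K[:2,2]
def w(p,l):
    c,s=np.cos(p[2]),np.sin(p[2]);return np.array([p[0]+c*l[0]-s*l[1],p[1]+s*l[0]+c*l[1],l[2]])
def fit(obs,x0):
    f=lambda p:np.concatenate([proj(n,w(p,l))-uv for n,uv,l in obs])
    r=least_squares(f,x0,loss="soft_l1",x_scale=[1,1,.01]);return r.x,f(r.x).reshape(-1,2)
t=lambda u,v:((u+.5)/4-.5+180,(v+.5)/4-.5+155)
s=lambda u,v:((u+.5)/4.2-.5+190,(v+.5)/4.2-.5+130)
E
python3 - <<'E'
from fit import *
S=[("top",t(73,113),(56,245,16)),("top",t(568,36),(56,-245,16)),("top",t(583,143),(-56,-245,16)),("top",t(92,226),(-56,245,16)),
("top",t(484,103),(0,-145,40)),("top",t(553,92),(0,-215,40)),
("scene",s(20,525),(56,245,16)),("scene",s(450,190),(-56,-245,16)),("scene",s(347,203),(0,-145,40)),("scene",s(385,160),(0,-215,40))]
for sel in (S,S[:6],S[6:]):
    p,r=fit(sel,[300,0,0]);print(np.round(p,3));print(np.round(r,1).tolist())
print("seat",w(p,(0,-180,22)))
M=[("top",t(663,98),(28,48,12)),("top",t(757,75),(28,-48,12)),("top",t(771,129),(-28,-48,12)),("top",t(678,152),(-28,48,12))]
p,r=fit(M,[300,-280,0]);print("mould",np.round(p,3));print(np.round(r,1).tolist())
# depth cloud of cup
for n in("scene","top"):
    D=np.load(f"a_{n}.npy");P=[]
    for v in range(140,240):
        for u in range(180,390):
            q=at_d(n,u,v,D)
            if abs(q[0]-p[0])<60 and abs(q[1]-p[1])<70:P.append(q)
    P=np.array(P);R=P[(P[:,2]>55)&(P[:,2]<72)];print(n,len(P),len(R),"med z tbl",np.percentile(P[:,2],[5,50,95]).round(1))
    if len(R):print(R.mean(0).round(1),R.min(0).round(1),R.max(0).round(1))
    F=P[(P[:,2]>7)&(P[:,2]<18)]
    if len(F):print("fl",cv2.minAreaRect(F[:,:2].astype(np.float32)))
E
```

```text
[ 4.49001e+02 -1.69820e+01  1.67000e-01]
[[-0.3, 0.7], [-0.1, -0.3], [1.2, 1.1], [-0.7, 0.8], [-1.1, 0.3], [-0.5, 0.1], [-0.6, -2.1], [1.1, -3.3], [-0.5, -0.5], [-0.4, -1.4]]
[ 4.50905e+02 -1.82500e+01  1.64000e-01]
[[0.1, -0.0], [0.3, -0.6], [1.5, 0.8], [-0.4, 0.1], [-0.8, -0.1], [-0.2, -0.2]]
[ 4.4328e+02 -1.1911e+01  1.7200e-01]
[[-0.2, 0.2], [1.3, -2.2], [-0.3, 0.9], [-0.3, -0.2]]
seat [ 474.09939049 -189.25333845   22.        ]
mould [ 4.68821e+02 -3.97217e+02  2.44000e-01]
[[0.1, -0.2], [-0.2, -0.1], [0.0, 0.1], [0.0, 0.1]]Traceback (most recent call last):
  File "<stdin>", line 15, in <module>
  File "h.py", line 10, in at_d
    o,d=ray(name,u,v);return o+d*D[int(round(v)),int(round(u))]
        ~~~^^^^^^^^^^
  File "h.py", line 4, in ray
    p=camera_params(name);K=np.array(p["camera_matrix"]);T=np.array(p["world_from_camera"])
ValueError: time passes only in moves, steps and waits
```

```bash
cat > mk.py <<'E'
import pickle
from rig import camera_params
pickle.dump({n:camera_params(n) for n in("scene","top")},open("cp.pkl","wb"))
E
python3 mk.py; sed -i 's/, camera_params, order/, order\nimport pickle\nCP=pickle.load(open("cp.pkl","rb"))\ncamera_params=lambda n:CP[n]/' h.py
cat > cloud.py <<'E'
from h import *
def cloud(n,D):
    p=CP[n];vv,uu=np.mgrid[0:384,0:512]
    d=cv2.undistortPoints(np.stack([uu.ravel(),vv.ravel()],1)[:,None].astype(float),np.array(p["camera_matrix"]),np.array([p["k1"],0,0,0,0.]))[:,0]
    z=D.ravel()[:,None];T=np.array(p["world_from_camera"]);return (np.hstack([d*z,z])@T[:3,:3].T+T[:3,3]).reshape(384,512,3)
E
python3 - <<'E'
from cloud import *
for n in("scene","top"):
    C=cloud(n,np.load(f"a_{n}.npy"));I=cv2.imread(f"pics/a_{n}.png").astype(float)
    def sel(cx,cy,rx,ry,z0,z1):
        m=(abs(C[...,0]-cx)<rx)&(abs(C[...,1]-cy)<ry)&(C[...,2]>z0)&(C[...,2]<z1);return C[m],I[m]
    P,_=sel(469,-397,60,70,-20,100);print(n,len(P),np.percentile(P[:,2],[5,50,95]).round(1))
    R,_=sel(469,-397,60,70,54,72);print("rim",len(R),R.mean(0).round(1),R.min(0).round(1),R.max(0).round(1),cv2.minEnclosingCircle(R[:,:2].astype(np.float32)))
    F,_=sel(469,-397,60,70,7,18);print("fl",len(F),cv2.minAreaRect(F[:,:2].astype(np.float32)))
    B,_=sel(450,-18,140,280,11,30);print("base",len(B),cv2.minAreaRect(B[:,:2].astype(np.float32)))
    H,_=sel(480,-195,60,80,19,27);print("pad",len(H),cv2.minAreaRect(H[:,:2].astype(np.float32)), H.mean(0))
    S,_=sel(450,80,90,170,175,190);print("sleeve",len(S),cv2.minAreaRect(S[:,:2].astype(np.float32)))
E
```

```text
scene 592 [-3.8  8.4 59.6]
rim 66 [ 462.8 -391.5   59. ] [ 438.3 -419.2   54.2] [ 491.  -367.5   63.3] ((464.4525146484375, -392.1089172363281), 27.429807662963867)
fl 105 ((462.93975830078125, -389.22174072265625), (56.946388244628906, 95.93464660644531), 15.59379768371582)
base 3141 ((419.6934509277344, -18.046295166015625), (167.98085021972656, 493.1363220214844), 9.211943626403809)
pad 268 ((471.7419738769531, -184.66978454589844), (91.21265411376953, 127.71092224121094), 3.181070566177368) [ 474.01558652 -191.66050141   21.30824291]
sleeve 729 ((441.8625183105469, 74.0331039428711), (72.33084106445312, 333.8607482910156), 6.114124298095703)
top 1045 [-5.4  4.2 59.4]
rim 72 [ 468.1 -396.5   61.7] [ 443.1 -422.4   54.3] [ 494.5 -370.4   68.7] ((469.3854675292969, -395.9249572753906), 27.614952087402344)
fl 233 ((469.3038635253906, -396.91644287109375), (119.24009704589844, 138.71922302246094), 0.07023194432258606)
base 2446 ((450.05682373046875, -26.679229736328125), (278.5309143066406, 541.7670288085938), 0.14731019735336304)
pad 411 ((477.2293701171875, -184.18783569335938), (110.18702697753906, 143.14820861816406), 6.622880935668945) [ 477.04729996 -190.90093185   22.46056823]
sleeve 533 ((443.8092041015625, 73.71842956542969), (71.79813385009766, 333.74993896484375), 6.100001335144043)
```

```bash
cat > go.py <<'E'
import sys
from h import *
from scipy.spatial.transform import Rotation as Ro
def go(x,y,z,yaw,fromcmd=None):
    s=sensors.sense();p=s["eef_pos"];R=Ro.from_euler("xyz",s["tcp_rot"])
    if fromcmd: p=np.array(fromcmd[:3]);R=Ro.from_euler("xyz",[np.pi,0,fromcmd[3]])
    Rt=Ro.from_euler("xyz",[np.pi,0,yaw])
    print("row",(R.inv()*Rt).as_rotvec().round(4).tolist(),(R.inv().apply(np.array([x,y,z])-p)/1000).round(4).tolist())
if __name__=="__main__":go(*map(float,sys.argv[1:5]))
E
python3 go.py 466 -394 140 1.828
```

```text
row [-0.001, -0.0009, -1.4572] [0.2916, -0.0884, 0.0908]
```

The manual's scale: shifts go in shares of 500 mm and turns go in shares of pi/2 rad. Converting my numbers, 0.2916 m / 0.5 = 0.5832, 0.0908 m / 0.5 = 0.1816, -0.001 rad / 1.5708 = -0.0006.

{"api": "move_arm", "payload": {
  "motion": [
    [0,0,-0.1146,0.072,-0.022,0.022,0.085],
    [0,0,-0.2292,0.146,-0.044,0.046,0.085],
    [0,0,-0.3501,0.218,-0.066,0.068,0.085],
    [0,0,-0.4647,0.292,-0.088,0.09,0.085],
    [0,0,-0.5793,0.364,-0.11,0.114,0.085],
    [0,0,-0.6939,0.438,-0.132,0.136,0.085],
    [0,0,-0.8117,0.51,-0.154,0.16,0.085],
    [-0.0006,-0.0006,-0.9276,0.5832,-0.1768,0.1816,0.085]
  ]
}}

```text
clock: 1.1
eef_pos: [466.9, -393.5, 139.7]
tcp_rot: [-3.141, 0.001, 1.834]
contact_force: [1.0, -0.2, -0.0]
opening: 0.996
grasp_force: 0.0
```

```bash
python3 - <<'E'
from h import *
r=snap("b");s=sensors.sense();print(s["clock"],s["eef_pos"],s["tcp_rot"],s["qpos"])
a=r["scene"][0][90:210,250:410,::-1];b=r["top"][0][110:230,290:450,::-1]
cv2.imwrite("pics/b_both.png",cv2.resize(np.hstack([a,b]),None,fx=2.5,fy=2.5,interpolation=cv2.INTER_CUBIC))
E
```

```text
1.2 [ 467.86146877 -391.76660302  138.92601934] [-3.14111721e+00 -9.68406333e-04  1.83451664e+00] [-6.99656877e-01  4.30049954e-01  1.74438183e+00  1.97014232e-04
  9.68227419e-01 -9.63489164e-01]
```

View pics/b_both.png

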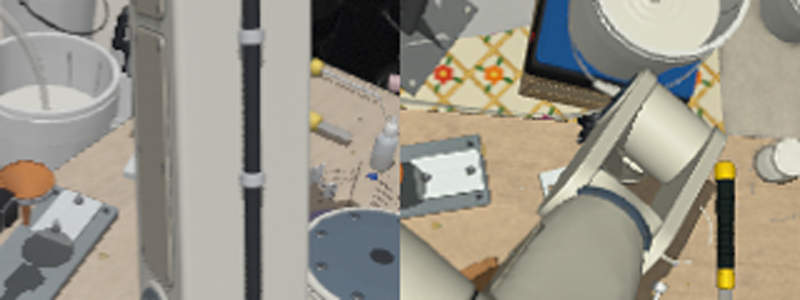

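Both cameras have the gripper hidden behind the arm. I'll check each camera's bias against the known robot base instead, plus the gripper in the first picture and the table plane.

```bash
python3 - <<'E'
from cloud import *
def circ(P):
    A=np.c_[2*P,np.ones(len(P))];s=np.linalg.lstsq(A,(P**2).sum(1),rcond=None)[0];return s[:2].round(1),round(float(np.sqrt(s[2]+s[:2]@s[:2])),1)
for t in "ab":
  for n in("scene","top"):
    C=cloud(n,np.load(f"{t}_{n}.npy"));D=np.load(f"{t}_{n}.npy")
    m=(abs(C[...,2])<15)&(C[...,0]>-100)&(C[...,0]<600)&(abs(C[...,1])<600)&(D>0)
    P=C[m];A=np.c_[P[:,0],P[:,1],np.ones(len(P))];c=None;k=np.ones(len(P),bool)
    for _ in range(6):
        c=np.linalg.lstsq(A[k],P[k,2],rcond=None)[0];k=abs(P[:,2]-A@c)<5
    print(t,n,"table plane slopes",c.round(5),"sigma",np.std(P[k,2]-A[k]@c).round(2))
    r=np.hypot(C[...,0],C[...,1])
    for z0 in (5,15,25,40,60,80,100,120,140,160,180,200,220,260,300):
        q=C[(r<130)&(C[...,2]>=z0)&(C[...,2]<z0+15)]
        if len(q)>40:print(z0,len(q),*circ(q[:,:2]),end='; ')
    print()
C=cloud("scene",np.load("a_scene.npy"))
q=(abs(C[...,0]-226)<90)&(abs(C[...,1]+582)<90)&(C[...,2]>215)&(C[...,2]<300)
P=C[q];print(len(P));
vs,us=np.nonzero(q);print(us.min(),us.max(),vs.min(),vs.max());o=np.argsort(P[:,2])[:15];print(P[o].round(0).tolist(),list(zip(us[o],vs[o])))
E
```

```text
a scene table plane slopes [-1.0900e-03  6.0000e-05 -9.3288e-01] sigma 1.85
5 1762 [-0.8  0.9] 109.1; 15 478 [-3.6 -1.2] 99.2; 25 296 [-2.  -5.5] 96.5; 40 265 [-1.3  1.7] 88.4; 60 263 [-1.1 -6.1] 91.9; 80 298 [-2.1 -9.6] 92.4; 100 349 [-2.1 -4.6] 85.7; 120 246 [-1.  -2.2] 81.2; 140 260 [-1.3 -0. ] 77.7; 160 268 [-1.3  0.6] 75.9; 180 246 [-1.2 -0. ] 75.2; 200 252 [-1.3  0.7] 75.4; 220 224 [-1.5  0.5] 73.2; 260 304 [ 27.6 -60.1] 144.9; 300 560 [ 2.5 -1.7] 95.4; 
a top table plane slopes [ 0.00108 -0.00167  0.04132] sigma 2.64
5 231 [-5.7  0.1] 110.6; 15 68 [-13.9   0.5] 106.9; 300 45 [-6.9  6. ] 98.6; 
b scene table plane slopes [-1.1200e-03  1.9000e-04 -9.4946e-01] sigma 1.85
5 1725 [-1.7  2.4] 107.9; 15 490 [-4.4 -0.2] 99.0; 25 293 [-0.7 -5.8] 96.7; 40 261 [-1.6  2. ] 88.1; 60 270 [-1.1 -8.1] 93.3; 80 301 [-2.1 -8.2] 90.8; 100 351 [-2.6 -4.3] 85.1; 120 251 [-2.1 -1. ] 80.0; 140 249 [-1.7  0.4] 77.2; 160 225 [-1.1 -0. ] 76.2; 180 217 [-1.1 -0.2] 75.4; 200 204 [-1.3  0.7] 75.4; 220 171 [-2.1  0.8] 72.5; 260 204 [ 82.7 -61.3] 178.9; 300 443 [ 21.4 -12.4] 112.3; 
b top table plane slopes
[... 275 characters left out ...]
4.0, 245.0], [238.0, -626.0, 245.0], [249.0, -617.0, 245.0], [209.0, -538.0, 245.0], [203.0, -540.0, 246.0], [211.0, -533.0, 247.0], [200.0, -540.0, 247.0], [230.0, -623.0, 249.0], [246.0, -618.0, 249.0], [215.0, -532.0, 250.0]] [(np.int64(402), np.int64(96)), (np.int64(405), np.int64(96)), (np.int64(406), np.int64(96)), (np.int64(402), np.int64(95)), (np.int64(407), np.int64(96)), (np.int64(400), np.int64(108)), (np.int64(405), np.int64(95)), (np.int64(401), np.int64(95)), (np.int64(402), np.int64(108)), (np.int64(404), np.int64(108)), (np.int64(401), np.int64(108)), (np.int64(405), np.int64(108)), (np.int64(407), np.int64(95)), (np.int64(402), np.int64(94)), (np.int64(400), np.int64(107))]
```

The base reads correctly in both cameras, and the mould-to-seat vector agrees within 1 mm: (10.6–11.3, 201–201.7). That relative shift is what I need, so I'll descend and grasp.

Scaled: 0.119 m / 0.5 = 0.238, 0.1 m / 0.5 = 0.2.

{"api": "move_arm", "payload": {
  "motion": [
    [0,0,0,0,0,0.08,0.085],
    [0,0,0,0,0,0.16,0.085],
    [0,0,0,0,0,0.2,0.085],
    [0,0,0,0,0,0.238,0.085],
    [0,0,0,0,0,0.238,0.085],
    [0,0,0,0,0,0.238,0.085]
  ],
  "grip_force": 40
}}

```text
clock: 1.95
eef_pos: [466.8, -395.2, 22.4]
tcp_rot: [3.141, 0.002, 1.828]
contact_force: [-0.3, 0.7, 0.4]
opening: 0.996
grasp_force: 0.0
```

{"api": "move_arm", "payload": {
  "motion": [
    [0,0,0,0,0,0,0.066],
    [0,0,0,0,0,0,0.062]
  ]
}}

```text
clock: 2.2
eef_pos: [466.7, -394.9, 22.3]
tcp_rot: [3.141, 0.002, 1.828]
contact_force: [-0.6, 0.1, -1.2]
opening: 0.729
grasp_force: 0.0
```

{"api": "move_arm", "payload": {
  "motion": [
    [0,0,0,0,0,0,0.058],
    [0,0,0,0,0,0,0.056]
  ]
}}

```text
clock: 2.45
eef_pos: [466.3, -394.6, 21.6]
tcp_rot: [3.141, 0.001, 1.828]
contact_force: [0.2, 0.3, 0.3]
opening: 0.658
grasp_force: 0.0
```

{"api": "move_arm", "payload": {
  "motion": [
    [0,0,0,0,0,0,0.04],
    [0,0,0,0,0,0,0.04],
    [0,0,0,0,0,0,0.04],
    [0,0,0,0,0,0,0.04]
  ]
}}

```text
clock: 2.95
eef_pos: [466.6, -394.7, 21.8]
tcp_rot: [3.141, 0.002, 1.828]
contact_force: [1.6, 1.2, 5.5]
opening: 0.6
grasp_force: 41.4
```

Gripped: the opening is 51 mm, and there was no contact at 56 mm, so the mould was within 2 mm of my estimate. Next I lift it and carry it over the seat.

Scaled: 0.1919 m / 0.5 = 0.3838, -0.08 m / 0.5 = -0.16, 0.09 rad / 1.5708 = 0.0573.

{"api": "move_arm", "payload": {
  "motion": [
    [0,0,0,0,0,-0.04,0.04],
    [0,0,0,0,0,-0.12,0.04],
    [0,0,0.0095,0.06,0.02,-0.16,0.04],
    [0,0,0.0191,0.13,0.042,-0.16,0.04],
    [0,0,0.0318,0.21,0.068,-0.16,0.04],
    [0,0,0.0414,0.28,0.09,-0.16,0.04],
    [0,0,0.0509,0.34,0.109,-0.16,0.04],
    [0,0,0.0573,0.3838,0.1234,-0.16,0.04]
  ]
}}

```text
clock: 3.95
eef_pos: [476.4, -191.8, 101.7]
tcp_rot: [-3.141, 0.001, 1.738]
contact_force: [0.5, -0.5, -4.3]
opening: 0.599
grasp_force: 43.7
```

Scaled: 0.02 m / 0.5 = 0.04.

{"api": "move_arm", "payload": {
  "motion": [
    [0,0,0,0,0,0.04,0.04],
    [0,0,0,0,0,0.04,0.04],
    [0,0,0,0,0,0.04,0.04]
  ]
}}

```text
clock: 4.32
eef_pos: [477.1, -193.6, 81.8]
tcp_rot: [3.141, 0.001, 1.738]
contact_force: [0.1, 0.1, -4.6]
opening: 0.595
grasp_force: 43.7
```

```bash
python3 - <<'E'
from h import *
r=snap("d");s=sensors.sense();print(s["clock"],s["eef_pos"],s["tcp_rot"],s["contact_force"])
a=r["scene"][0][130:230,230:350,::-1];b=r["top"][0][150:220,265:385,::-1]
cv2.imwrite("pics/d_both.png",np.hstack([cv2.resize(a,None,fx=4,fy=4,interpolation=cv2.INTER_CUBIC)[:400,:400],cv2.resize(b,None,fx=3.3,fy=400/70,interpolation=cv2.INTER_CUBIC)[:400,:400]]))
E
```

```text
4.425 [ 477.40797039 -193.7366661    81.94725659] [3.14075314e+00 1.71384152e-03 1.73721656e+00] [-0.2161137  -0.65917087 -4.72377793]
```

View pics/d_both.png

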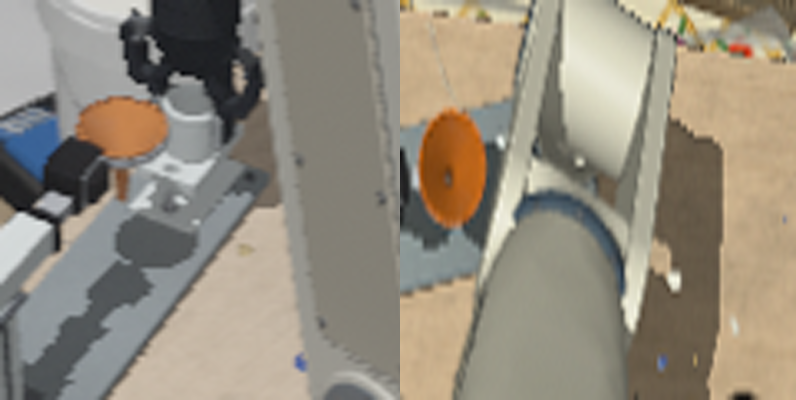

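The scene view shows the mould held over the seat. The near flange hole is at about (170,168) in the crop and the near peg tip at about (172,200). I'll enlarge this to check the alignment.

```bash
python3 - <<'E'
from fit import *
a=cv2.imread("pics/d_scene.png")[145:195,250:310]
cv2.imwrite("pics/d2.png",cv2.resize(a,None,fx=12,fy=12,interpolation=cv2.INTER_CUBIC))
f=lambda uv:[(uv[0]-250+.5)*12-.5,(uv[1]-145+.5)*12-.5]
p=(477.3,-193.5,.167)
for l in((0,35,72),(0,-35,72),(0,0,122),(28,48,72),(-28,48,72),(-28,-48,72),(0,35,42),(32,52,22),(-32,52,22),(-32,-52,22)):print(l,np.round(f(proj("scene",w(p,l)))))
E
```

```text
(0, 35, 72) [271. 317.]
(0, -35, 72) [382. 183.]
(0, 0, 122) [333. 115.]
(28, 48, 72) [165. 311.]
(-28, 48, 72) [336. 374.]
(-28, -48, 72) [486. 188.]
(0, 35, 42) [269. 394.]
(32, 52, 22) [146. 442.]
(-32, 52, 22) [336. 515.]
(-32, -52, 22) [495. 311.]
```

View pics/d2.png

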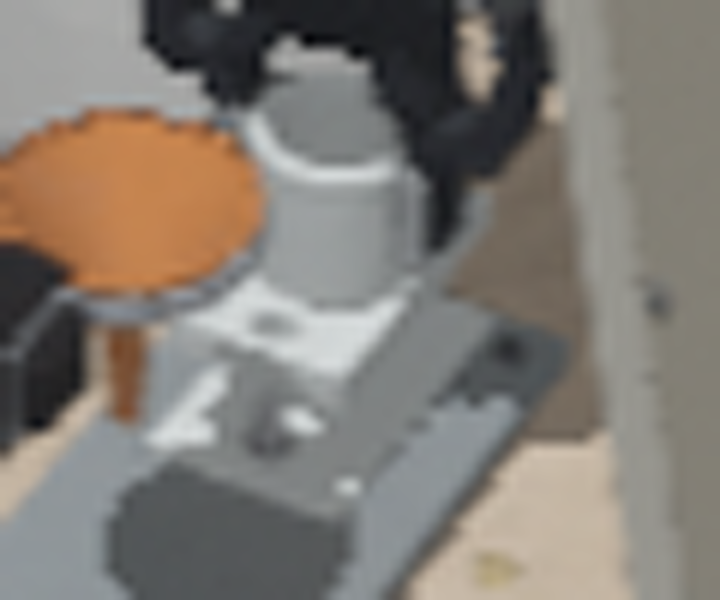

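The hole is at (270,322) against a predicted (271,317), and the pad corner at (148,442) against (146,442). The alignment is within about 1 mm, so I'll lower it and watch the force.

Scaled: 0.026 m / 0.5 = 0.052, 0.022 m / 0.5 = 0.044.

{"api": "move_arm", "payload": {
  "motion": [
    [0,0,0,0,0,0.024,0.04],
    [0,0,0,0,0,0.036,0.04],
    [0,0,0,0,0,0.044,0.04],
    [0,0,0,0,0,0.052,0.04],
    [0,0,0,0,0,0.052,0.04]
  ]
}}

```text
clock: 5.05
eef_pos: [478.3, -193.8, 55.2]
tcp_rot: [3.14, 0.002, 1.738]
contact_force: [4.1, -2.7, -8.3]
opening: 0.6
grasp_force: 43.9
```

Scaled: 0.01 m / 0.5 = 0.02, 0.008 m / 0.5 = 0.016.

{"api": "move_arm", "payload": {
  "motion": [
    [0,0,0,0,0,0.008,0.04],
    [0,0,0,0,0,0.016,0.04],
    [0,0,0,0,0,0.02,0.04],
    [0,0,0,0,0,0.02,0.04]
  ]
}}

```text
clock: 5.55
eef_pos: [478.7, -194.0, 45.5]
tcp_rot: [3.139, 0.003, 1.738]
contact_force: [4.5, -3.1, -4.8]
opening: 0.597
grasp_force: 44.2
```

Scaled: 0.002 m / 0.5 = 0.004, 0.0013 m / 0.5 = 0.0026.

{"api": "move_arm", "payload": {
  "motion": [
    [0,0,0,-0.002,0.002,0,0.04],
    [0,0,0,-0.0024,0.0026,0.002,0.04],
    [0,0,0,-0.0024,0.0026,0.004,0.04],
    [0,0,0,-0.0024,0.0026,0.004,0.04]
  ]
}}

```text
clock: 6.05
eef_pos: [478.8, -194.4, 43.8]
tcp_rot: [3.141, 0.001, 1.738]
contact_force: [0.6, -2.1, 5.6]
opening: 0.591
grasp_force: 44.5
```

It's seated: z reads 43.8 as expected, and the pad is pushing back. Releasing now.

{"api": "move_arm", "payload": {
  "motion": [
    [0,0,0,0,0,0,0.06],
    [0,0,0,0,0,0,0.07],
    [0,0,0,0,0,0,0.085],
    [0,0,0,0,0,0,0.085],
    [0,0,0,0,0,0,0.085]
  ]
}}

```text
clock: 6.68
eef_pos: [478.6, -194.2, 43.2]
tcp_rot: [3.142, 0.001, 1.738]
contact_force: [0.5, -0.6, 0.1]
opening: 0.996
grasp_force: 0.0
```

Scaled: -0.22 m / 0.5 = -0.44, -0.18 m / 0.5 = -0.36.

{"api": "move_arm", "payload": {
  "motion": [
    [0,0,0,0,0,-0.06,0.085],
    [0,0,0,0,0,-0.16,0.085],
    [0,0,0,0,0,-0.26,0.085],
    [0,0,0,0,0,-0.36,0.085],
    [0,0,0,0,0,-0.44,0.085],
    [0,0,0,0,0,-0.44,0.085]
  ]
}}

```text
clock: 7.42
eef_pos: [480.2, -194.7, 266.5]
tcp_rot: [3.136, 0.004, 1.738]
contact_force: [0.5, 0.2, -0.6]
opening: 0.993
grasp_force: 0.0
```

```bash
python3 - <<'E'
from fit import *
r=snap("e");s=sensors.sense();print(s["clock"],s["eef_pos"],s["tcp_rot"],s["contact_force"])
a=cv2.imread("pics/e_scene.png")[130:200,225:315]
cv2.imwrite("pics/e2.png",cv2.resize(a,None,fx=8,fy=8,interpolation=cv2.INTER_CUBIC))
f=lambda uv:[(uv[0]-225+.5)*8-.5,(uv[1]-130+.5)*8-.5]
p=(478.5,-194.2,.167)
for l in((0,35,42),(0,0,84),(28,48,34),(-28,48,34),(-28,-48,34),(-19,120+50+22,198),(19,120+50+22,198),(-19,170,198)):print(l,np.round(f(proj("scene",w(p,l)))))
E
```

```text
7.525 [ 478.33428088 -193.90376281  262.98063515] [3.14130635e+00 1.31470238e-03 1.73783021e+00] [ 0.17651735 -0.72833483 -0.16222326]
(0, 35, 42) [378. 380.]
(0, 0, 84) [418. 263.]
(28, 48, 34) [308. 390.]
(-28, 48, 34) [420. 432.]
(-28, -48, 34) [518. 308.]
(-19, 192, 198) [232. 331.]
(19, 192, 198) [145. 298.]
(-19, 170, 198) [261. 297.]
```

View pics/e2.png

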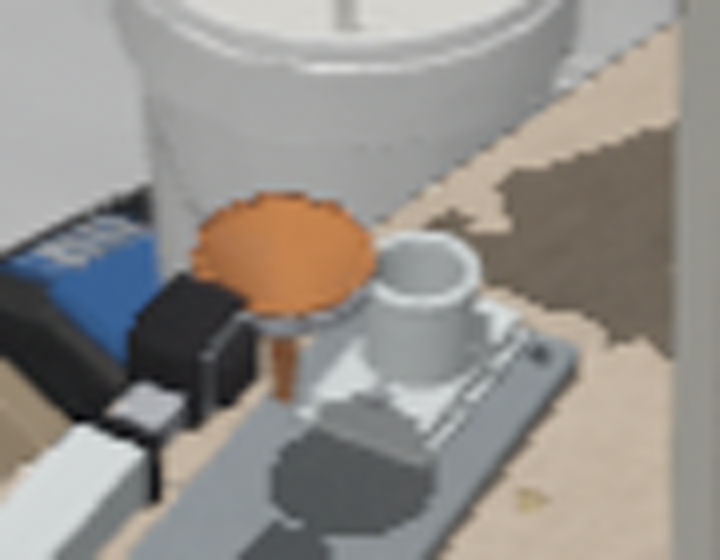

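The mould sits flat on the pad, and its flange and cup match the predicted projections. Next I check where the grip head is.

```bash
python3 - <<'E'
from cloud import *
from fit import proj,w
p=(478.7,-194.3,.167)
for n,t in(("scene","e"),("top","a")):
    C=cloud(n,np.load(f"{t}_{n}.npy"));I=cv2.imread(f"pics/{t}_{n}.png")
    c,s=np.cos(p[2]),np.sin(p[2]);dx,dy=C[...,0]-p[0],C[...,1]-p[1]
    X,Y=c*dx+s*dy,-s*dx+c*dy
    for nm,m in(("head",(abs(X)<40)&(abs(Y-190)<35)&(abs(C[...,2]-197)<7)&(I.max(2)<70)),("funnel",(abs(X)<60)&(abs(Y-120)<60)&(abs(C[...,2]-178)<8)&(I[...,2]>I[...,0].astype(int)+60)),("mould rim",(abs(X)<40)&(abs(Y)<40)&(abs(C[...,2]-84)<5))):
        if m.sum()>5:print(n,nm,m.sum(),"X",np.percentile(X[m],[2,50,98]).round(1),"Y",np.percentile(Y[m],[2,50,98]).round(1),"Z",np.median(C[m][:,2]).round(1))
E
python3 go.py 447.1 -6.9 263 1.738
```

```text
scene head 108 X [-20.3  -0.4  16. ] Y [173.3 193.9 210.9] Z 195.7
scene funnel 80 X [-35.6  12.6  35.1] Y [ 82.9 101.7 149.6] Z 173.8
scene mould rim 51 X [-28.4  -7.3  19.5] Y [-25.1  -3.2  26.3] Z 81.4
top head 123 X [-20.8   1.5  19.2] Y [165.8 185.4 205.8] Z 197.8
top funnel 103 X [-33.4   3.   36.1] Y [ 81.7 116.3 150. ] Z 174.7
row [0.0003, 0.0013, -0.0002] [0.1896, 0.0003, -0.0003]
```

The head centre agrees in both cameras, at X≈0 and Y≈190 from the seat. I'll move over it, descend and pinch.

Scaled: 0.19 m / 0.5 = 0.38, 0.18 m / 0.5 = 0.36.

{"api": "move_arm", "payload": {
  "motion": [
    [0,0,0,0.08,0,0,0.085],
    [0,0,0,0.18,0,0,0.085],
    [0,0,0,0.28,0,0,0.085],
    [0,0,0,0.36,0,0,0.085],
    [0,0,0,0.38,0,0,0.085],
    [0,0,0,0.38,0,0,0.085],
    [0,0,0,0.38,0,0,0.085]
  ]
}}

```text
clock: 8.4
eef_pos: [447.0, -7.5, 262.5]
tcp_rot: [-3.141, 0.001, 1.737]
contact_force: [0.2, 0.0, -0.1]
opening: 0.997
grasp_force: 0.0
```

Scaled: 0.102 m / 0.5 = 0.204, 0.1 m / 0.5 = 0.2.

{"api": "move_arm", "payload": {
  "motion": [
    [0,0,0,0,0,0.06,0.085],
    [0,0,0,0,0,0.12,0.085],
    [0,0,0,0,0,0.17,0.085],
    [0,0,0,0,0,0.2,0.085],
    [0,0,0,0,0,0.204,0.085],
    [0,0,0,0,0,0.204,0.085]
  ]
}}

```text
clock: 9.15
eef_pos: [447.5, -7.0, 161.5]
tcp_rot: [3.141, 0.001, 1.737]
contact_force: [0.6, -0.1, 0.5]
opening: 0.995
grasp_force: 0.0
```

{"api": "move_arm", "payload": {
  "motion": [
    [0,0,0,0,0,0,0.05],
    [0,0,0,0,0,0,0.045],
    [0,0,0,0,0,0,0.02],
    [0,0,0,0,0,0,0.02],
    [0,0,0,0,0,0,0.02],
    [0,0,0,0,0,0,0.02],
    [0,0,0,0,0,0,0.02],
    [0,0,0,0,0,0,0.02]
  ],
  "grip_force": 50
}}

```text
clock: 10.15
eef_pos: [449.5, -6.4, 162.2]
tcp_rot: [3.136, 0.002, 1.738]
contact_force: [7.3, 2.9, 2.0]
opening: 0.436
grasp_force: 57.0
```

Closed to 37 mm, so the button is in. Next I ease the side load and draw the boom out slowly.

Scaled: -0.06 m / 0.5 = -0.12, 0.002 m / 0.5 = 0.004.

{"api": "move_arm", "payload": {
  "motion": [
    [0,0,0,-0.002,0.002,0,0.02],
    [0,0,0,-0.01,0.004,0,0.02],
    [0,0,0,-0.03,0.004,0,0.02],
    [0,0,0,-0.056,0.004,0,0.02],
    [0,0,0,-0.084,0.004,0,0.02],
    [0,0,0,-0.108,0.004,0,0.02],
    [0,0,0,-0.12,0.004,0,0.02],
    [0,0,0,-0.12,0.004,0,0.02]
  ]
}}

```text
clock: 11.15
eef_pos: [459.2, -65.6, 162.2]
tcp_rot: [3.141, 0.001, 1.737]
contact_force: [-3.5, 2.1, 12.3]
opening: 0.433
grasp_force: 54.3
```

Scaled: -0.06 m / 0.5 = -0.12, -0.055 m / 0.5 = -0.11.

{"api": "move_arm", "payload": {
  "motion": [
    [0,0,0,-0.012,0,0,0.02],
    [0,0,0,-0.036,0,0,0.02],
    [0,0,0,-0.064,0,0,0.02],
    [0,0,0,-0.09,0,0,0.02],
    [0,0,0,-0.11,0,0,0.02],
    [0,0,0,-0.12,0,0,0.02],
    [0,0,0,-0.12,0,0,0.02],
    [0,0,0,-0.12,0,0,0.02]
  ]
}}

```text
clock: 12.15
eef_pos: [468.8, -124.4, 162.2]
tcp_rot: [3.141, 0.001, 1.737]
contact_force: [-4.7, 3.9, 12.9]
opening: 0.434
grasp_force: 53.9
```

```bash
python3 - <<'E'
from fit import *
r=snap("g");s=sensors.sense();print(s["clock"],s["eef_pos"],s["tcp_rot"],s["contact_force"],s["grasp_force"],s["opening"])
p=s["eef_pos"];q=np.array([447.5,-7.0]);d=p[:2]-q;print("along",-(-np.sin(.167)*d[0]+np.cos(.167)*d[1]),"lat",np.cos(.167)*d[0]+np.sin(.167)*d[1])
a=r["scene"][0][140:220,215:305,::-1];b=r["top"][0][155:215,235:325,::-1]
cv2.imwrite("pics/g2.png",cv2.resize(np.vstack([a]),None,fx=7.5,fy=7.5,interpolation=cv2.INTER_CUBIC))
P=(478.7,-194.3,.167)
f=lambda uv:[(uv[0]-215+.5)*7.5-.5,(uv[1]-140+.5)*7.5-.5]
for y in(240,245,235,280,320):print(y,np.round(f(proj("scene",w(P,(10,y,176))))),np.round(f(proj("scene",w(P,(-10,y,176))))))
E
```

```text
12.25 [ 468.73091219 -124.34328881  162.21560245] [3.14153232e+00 5.61076044e-04 1.73755453e+00] [-4.76810935  3.08666761 13.04097667] 53.90424191951752 0.43494453581558473
along 119.2398995998292 lat 1.43017598816418
240 [169. 322.] [212. 339.]
245 [162. 329.] [205. 346.]
235 [175. 315.] [218. 331.]
280 [114. 383.] [158. 400.]
320 [ 57. 446.] [101. 465.]
```

View pics/g2.png

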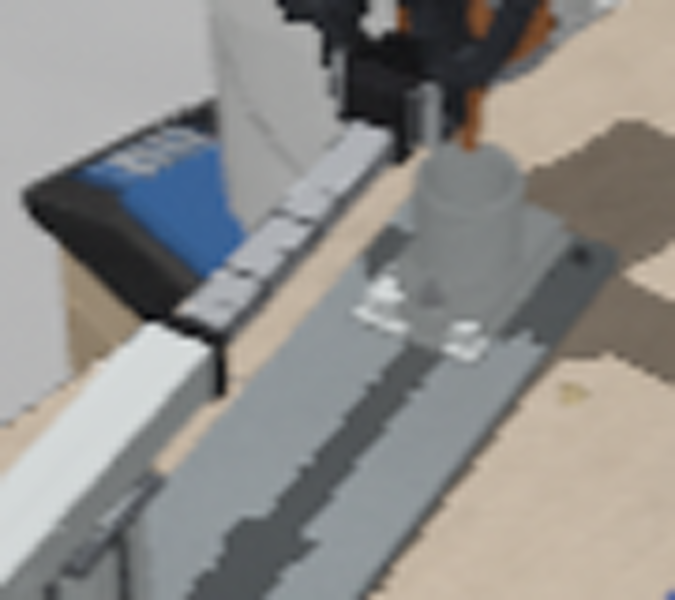

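The scale shows dark lines at about (295,215) for 40 mm, (245,272) for 80 mm and a short one at (225,300) for 100 mm. The 120 line merges with the bezel near (190,328), where the mouth is predicted. I'll check this with an intensity profile along the bar.

```bash
python3 - <<'E'
from fit import *
I=cv2.imread("pics/g_scene.png",0).astype(np.float32);P=(478.7,-194.3,.167)
for X in(-6,-3,0,3,6):
    Y=np.arange(120,262,2.);uv=np.array([proj("scene",w(P,(X,y,176))) for y in Y],np.float32)
    v=cv2.remap(I,uv[:,0].reshape(-1,1),uv[:,1].reshape(-1,1),cv2.INTER_LINEAR).ravel()
    print(X,[(int(Y[i]),int(v[i])) for i in range(1,len(Y)-1) if v[i]<v[i-1] and v[i]<=v[i+1]],v[55:68].astype(int))
s=sensors.sense();print(s["qvel"].round(4))
E
```

```text
-6 [(122, 176), (128, 177), (140, 155), (152, 173), (160, 103), (182, 151), (200, 144), (220, 153), (238, 42), (254, 213)] [158 137 101  66  42  50  92 158 190 210 213 214 213]
-3 [(128, 176), (132, 176), (140, 157), (162, 131), (170, 176), (176, 176), (182, 171), (190, 175), (200, 119), (220, 147), (240, 32)] [166 132  89  56  41  32  80 152 202 209 212 213 213]
0 [(126, 176), (140, 171), (160, 147), (174, 175), (188, 175), (200, 111), (220, 161), (240, 33)] [156 130  87  55  38  33  49 118 184 210 212 214 214]
3 [(130, 176), (138, 175), (144, 176), (160, 128), (174, 174), (184, 174), (190, 174), (202, 140), (220, 170), (226, 171), (238, 40)] [153 121  78  57  40  43  74 127 179 206 212 213 214]
6 [(124, 173), (130, 173), (136, 173), (142, 180), (152, 165), (162, 118), (174, 162), (180, 166), (186, 165), (192, 167), (200, 137), (210, 163), (222, 163), (240, 32)] [171 134  91  58  44  32  78 143 193 207 213 213 214]
[-0.0005 -0.0007  0.0007  0.0013  0.0011 -0.0007]
```

The lines sit at 140, 160, 181, 200 and 220 from the seat, which puts the 120 mm line at 240, level with the mouth. The arm is at rest, so I'm handing in.

```bash
python3 -c "
from rig import order
print(order.sign_off())"
```

```text
the job is handed in; nothing more can be done
None
```

The job is handed in (no verdict came back): the mould sits flat on both pegs and is let go, and the boom is held at rest with its 120 mm line level with the sleeve mouth to within about 1 mm.

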